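Close a test tile in the turn-over holder and turn it over

ROBOT

A 6-joint arm with a two-finger parallel gripper is mounted at the origin on the work surface. World frame = base frame: x ahead of the robot, y to its left, z up, the work surface at z = 0. Lengths are in mm, angles in rad, forces in N, time in s.
With the tool pointing down it reaches from about 325 to 1000 mm from the base axis. Payload 5.1 kg.
Tool frame: the origin (TCP) lies midway between the tips of the shut fingers; the grasp point (between the pads) lies 19 mm behind it; z points along the fingers, y is the line along which they close (so a half turn about z gives the same grasp; the last joint's range is limited). The gripper opens to 85 mm and grips with 20 to 120 N. Pads are 22 mm wide; open, the fingers measure 114 mm over their backs; the gripper's body (76 mm by 85 mm) begins 54 mm behind the grasp point. The pads swing forward as they close: fully open they stand 13 mm farther back than shut.
Start: joints at [-1.416, 0.124, 1.65, -0, 1.367, -0.083], TCP at [153.085, -631.704, 231.322] pointing down, gripper open.
Joint ranges: [-2.61, 2.61], [-1.02, 2.33], [0.03, 2.71], [-1.35, 4.49], [0.32, 2.68], [-2.91, 2.91]. Speed limits (rad/s): [2.57, 2.57, 3.14, 3.14, 3.14, 3.14].

INTERFACE

Orientations are given as a unit quaternion [x, y, z, w].
In Python, from bench import manip gives the robot as it stands.
- The arm moves only by the tool apply_moves, never from a script. Its argument "rows" is a list of rows, each a list of 3 entries, a list of its own where there are three numbers: the opening, from 0 (shut) to 1 (fully open), then the shift along the tool's x, y, z normalised to -1 to 1, where 1 is 0.4 m, then the turn about the tool's z normalised to -1 to 1, where 1 is 0.5 rad. A call has 1 to 5 rows; each row is the pose to reach, as a shift and turn from the pose commanded when the call began, along the tool's axes at that moment; what a row does not reach only later rows make up. A row lasts 1/10 s, in which the tool goes at most 50 mm and 8.59 degrees, less where a joint would pass 70% of its speed; a pose out of reach is approached as far as the arm can. A call with a number of a shift or a turn outside -1 to 1 is refused whole. A call with a gripper value outside its range is refused whole. The fingers move at their own pace and stop on an object; "grip_force" is the grip in N (left out, the last holds). Time passes only in rows, so rows that repeat a pose let the fingers close. It gives the time, the measured TCP pose, the force, the opening and the grip force at its end, in the units of the state.
- manip.read_state(): the state, without advancing time (a new reading comes with each control period).
- manip.snapshot(name): name is "scene" or "top" or "wrist"; returns a dict with "image" (384x512x3 uint8, red, green, blue), "fovy" (degrees; the focal length in pixels is half the picture's height over the tangent of half this angle, whatever the lens; pixels are square), "cx", "cy" (the principal point, pixels), "D" ([k1, k2, p1, p2, k3] as OpenCV has them; the pictures are not rectified), "R" (3x3) and "t" (3): a world point X has camera coordinates R X + t; the wrist camera has in their place "mount" (4x4, takes a point from camera to tool coordinates, whose origin is the TCP and whose axes are the flange's). Camera axes: x right, y down, z forward; pixel columns grow to the right and rows downward; lengths in mm; the calibration is good to about 2 mm. A picture is of the moment at which its call begins: read the wrist's pose just before it. There is no depth.
- manip.sign_off(): hands the job in; it is judged then, once.
The state is a dict: "clock": time; "joint_pos": joint angles; "qd": joint speeds; "tau": joint torques, N m; "ee_pos": TCP position; "tcp_rot": TCP orientation; "ft_force": force on the tool from outside, world axes, zero at the start; "torque": the same for the moment, N m; "gripper_width": finger opening in mm; "gripper_force": force on a finger pad.
Only numpy, scipy, OpenCV 4.12 (cv2) and the standard library are available. Lean on these libraries where they do the work, as an engineer would, in place of code of your own. Each camera call takes 0.05 s, during which the arm holds its last target. There are 200 camera calls.

TASK

The white test tile lies in the open clamshell holder on its turning stand. Close the holder's lid fully down over the tile, then turn the shut holder right over on its stand, half a turn to its stop (its bar handle is there for that), so that it ends upside down, still shut, with the tile inside. Do not knock over or push about the other things on the bench.

Things in the scene. Friction and masses are not known exactly. Their poses are not given: they have to be found in the camera images.
- stand: Grey painted turning stand, fixed to the bench (it does not slide): base plate 190 x 120 x 12 mm with two posts 16 mm thick, 34 mm wide, tops 104 mm above the bench, at x = +-82 mm. Origin: centre of the base's underside, on the bench. Its x axis runs level along the holder's turning axis, z up; at the start the bar handle is on its -y side and the lid's hinge on its +y side.
- stand_axis (a point): Middle of the turning axis, fixed to the stand, 90 mm above the bench; axes as the stand's.
- holder_center (a point): Centre of the grey anodised aluminium clamshell holder, on the turning axis; it turns with the holder (axes as the stand's while the holder is at 0). The lower shell is 124 mm (x) by 100 mm (y), from z = -13 to +5 mm, with a pocket 100 x 80 mm, 12 mm deep, and a window in its floor. Shut, the holder is 26 mm thick (z -13 to +13 mm).
- handle_grip (a point): Middle of the handle bar: a round steel bar of 12 mm diameter, 100 mm long, along the x axis, 100 mm from the turning axis (at y = -100 mm from holder_center), carried by two 10 mm arms at x = +-50 mm; 44 mm of free space between the bar and the shell's edge. Turns with the holder.
- holder (a joint): Turning of the whole holder, rad: 0 = level with the handle on the stand's -y side (start), growing as the handle goes up and over the top; pi = level again, upside down, handle on the +y side. Stops at 0 and pi. Stiff (0.4 N m, about 4 N at the handle): it stays where it is left.
- lid_hinge (a point): Middle of the lid's hinge line, along x at the shell's +y edge: y = +50 mm, z = +5 mm from holder_center. Axes turn with the lid.
- lid_edge (a point): Middle of the lid's free edge, 100 mm from the hinge, at mid thickness. The lid is a grey aluminium plate 124 x 100 x 8 mm with a 72 x 52 mm window; open, it stands up and leans away from the handle. Axes turn with the lid.
- lid (a joint): Opening of the lid, rad: 0 = fully shut on the shell, about 1.57 = standing upright, 2.4 = its stop. Starts at 1.7 to 2.0. Stiff hinge (0.2 N m, about 2 N at the free edge): it stays where it is left, also upside down, with no latch. Push the open lid over from behind (its +y side); bearing down on it while it leans back can start the whole holder turning.
- tile: White ceramic test tile 96 x 76 x 10 mm, about 0.15 kg, loose in the holder's pocket (2 mm play each side, 2 mm above). Origin: centre of its underside; z up at the start.
- tile_center (a point): Centre of the tile.
- beaker: Bystander: empty glass beaker, 66 mm across, 85 mm high; origin under its centre.
- jar: Bystander: capped amber jar, 60 mm across, 75 mm high; origin under its centre.
- crucible: Bystander: white ceramic bowl, 60 mm across, 45 mm high; origin under its centre.
- screwdriver: Bystander: screwdriver lying on the bench.
- spare_tile: Bystander: a second white tile, 96 x 76 x 10 mm, lying flat on the bench apart from the holder.
- weight: Bystander: steel laboratory weight with a knob, 44 mm across, 66 mm high; origin under its centre.
Things that resemble listed ones, but are neither listed nor needed, are in the scene too. What is shaped like the tile but black, purple or turquoise is not meant.

How it is judged:
By the outcome, as a careful person would: the job done as asked, in the order asked, and still so for the second after the job is handed in, with the robot touching nothing.
It also fails if it takes over 61 s, if anything falls off the work surface, if the arm or the gripper's body presses on something with over 40 N, if the wrist force passes 120 N, or if a joint passes its speed limit or range.

## Working session

There is one attempt and no reset: what is moved stays moved. The work goes in short steps, Python scripts to look and compute and a tool call to move; the robot and the scene stay as the last step left them, time stands still between calls to the robot, and variables do not carry over. Pictures are saved under pics/ and viewed, at most 10 in all, crops included, and the job is handed in when it is done.

Besides the shell and the picture viewer there is one more tool, called after "Request:" in YAML: its name, and indented under it one key for each argument. apply_moves: Moves the arm, as the interface text tells. Its arguments: {"type":"object","properties":{"rows":{"type":"array","items":{"type":"array"}},"grip_force":{"type":"number"}},"required":["rows"]}

```bash
mkdir -p pics; ls
python3 - <<'E'
from bench import manip
import cv2,pickle
s=manip.read_state();print(s)
for n in("scene","top"):
    d=manip.snapshot(n);cv2.imwrite(f"pics/{n}0.png",d["image"][:,:,::-1]);pickle.dump(d,open(f"{n}0.pkl","wb"))
    print({k:v for k,v in d.items() if k!="image"})
E
```

```text
pics
{'clock': 0.0, 'joint_pos': array([-1.41559656e+00,  1.24504432e-01,  1.65165532e+00,  3.47815800e-05,
        1.36750507e+00, -8.25995019e-02]), 'qd': array([-0.00224689,  0.00121316, -0.0006503 ,  0.00165309, -0.00071836,
        0.00098042]), 'tau': array([ 1.70962798e-03, -4.23612499e+01, -3.65453482e+01, -2.09774538e-05,
        6.72059992e-03,  2.37852942e-05]), 'ee_pos': array([ 153.00449569, -631.11460015,  230.06449945]), 'tcp_rot': array([ 9.92939647e-01,  1.18616117e-01, -2.05838834e-05, -1.03601830e-03]), 'ft_force': array([0.37157124, 0.3693574 , 0.33746643]), 'torque': array([ 0.02707161, -0.00861679,  0.03013477]), 'gripper_force': 0.0, 'gripper_width': 85.27896901810067}
{'fovy': 52.22633644083297, 'cx': 260.14308933977935, 'cy': 191.5653969994349, 'D': array([-0.03141379,  0.        ,  0.        ,  0.        ,  0.        ]), 'R': array([[-2.62945590e-01,  9.64810656e-01,  1.23482282e-04],
       [ 8.07258699e-01,  2.20077107e-01, -5.47630770e-01],
       [-5.28387178e-01, -1.43897414e-01, -8.36720099e-01]]), 't': array([ 165.55704283, -397.12134023, 1487.5118783 ])}
{'fovy': 42.99084338062438, 'cx': 250.3925411593355, 'cy': 185.81165566168931, 'D': array([-0.20008158,  0.        ,  0.        ,  0.        ,  0.        ]), 'R': array([[ 0.08270625, -0.99657069, -0.00255646],
       [-0.97652588, -0.08053023, -0.1997801 ],
       [ 0.19888912,  0.01901951, -0.97983742]]), 't': array([ -35.93368702,  587.72676569, 1340.29812756])}
```

View pics/scene0.png

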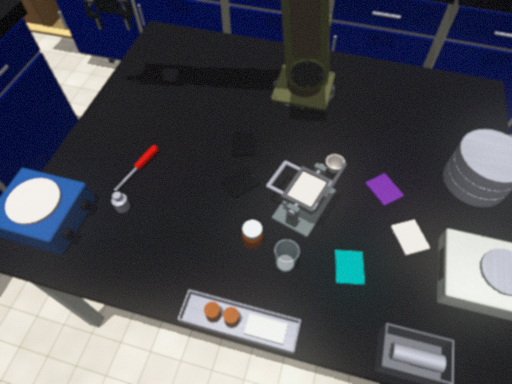

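View pics/top0.png

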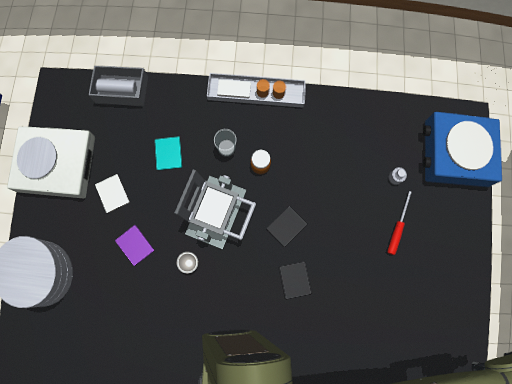

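The stand is at (215,212) in the top view and (305,195) in the scene view. Its handle is to the right in the top view at (243,218), and the lid is to the left at (190,197). The white tile inside the holder, top (214,208), is the one meant. The other white tile at (112,193) is the spare, and the rest are black, purple or turquoise. Next I'll enlarge it to confirm.

Run:
```python
import cv2,pickle,numpy as np
t=pickle.load(open("top0.pkl","rb"))["image"];s=pickle.load(open("scene0.pkl","rb"))["image"]
a=cv2.resize(t[160:260,165:265],(600,600),interpolation=cv2.INTER_CUBIC)
cv2.imwrite("pics/ct.png",a[:,:,::-1])
b=cv2.resize(s[145:245,255:355],(600,600),interpolation=cv2.INTER_CUBIC)
cv2.imwrite("pics/cs.png",b[:,:,::-1])
```

```text
(no output)
```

View pics/ct.png

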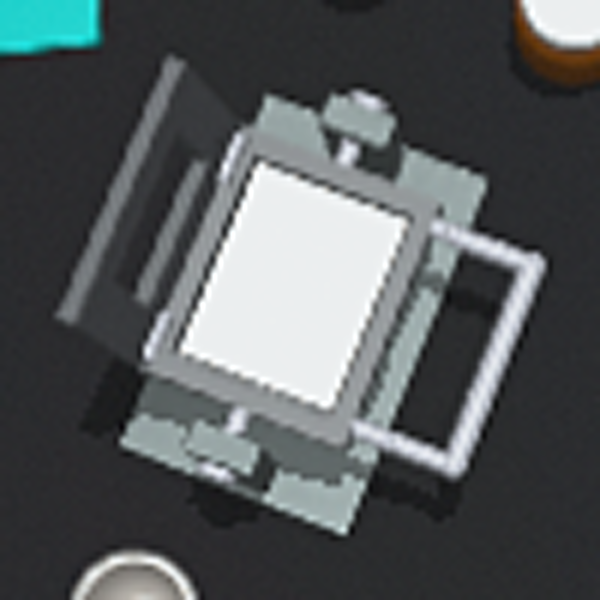

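View pics/cs.png

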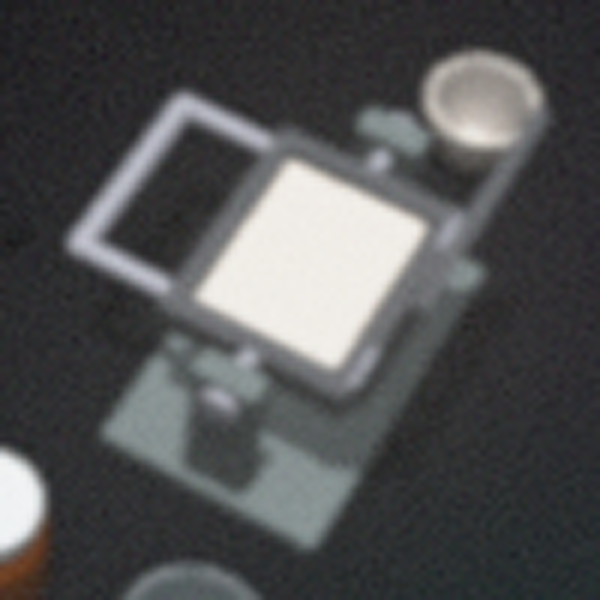

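```bash
cat > fit.py <<'E'
import cv2,pickle,numpy as np
from scipy.optimize import least_squares
def cam(n):
    d=pickle.load(open(n+"0.pkl","rb"));f=d["image"].shape[0]/2/np.tan(np.radians(d["fovy"]/2))
    return d,np.array([[f,0,d["cx"]],[0,f,d["cy"]],[0,0,1]])
C={n:cam(n) for n in("top","scene")}
def proj(n,P):
    d,K=C[n];return cv2.projectPoints(np.array(P,float).reshape(-1,1,3),cv2.Rodrigues(d["R"])[0],d["t"],K,d["D"])[0][:,0]
def ray(n,uv,z):
    d,K=C[n];q=cv2.undistortPoints(np.array([[uv]],float),K,d["D"])[0,0]
    v=d["R"].T@np.array([*q,1]);c=-d["R"].T@d["t"];return c+v*(z-c[2])/v[2]
def world(p,P):
    c,s=np.cos(p[2]),np.sin(p[2]);P=np.array(P,float)
    return np.c_[p[0]+c*P[:,0]-s*P[:,1],p[1]+s*P[:,0]+c*P[:,1],P[:,2]]
T=[(540,260,50,-100,90),(455,465,-50,-100,90),(485,183,95,-60,12),(348,533,-95,-60,12),(120,442,-95,60,12),(268,95,95,60,12),
(262,162,48,38,93),(408,215,48,-38,93),(333,410,-48,-38,93),(182,350,-48,38,93),(440,208,62,-50,95),(352,440,-62,-50,95)]
S=[(185,97,-50,-100,90),(78,240,50,-100,90),(310,548,95,60,12),(103,432,95,-60,12),(480,268,-95,60,12),(290,160,-48,-38,93),(430,228,-48,38,93),(340,370,48,38,93),(195,297,48,-38,93)]
L=[(175,58,62),(65,318,-62)]
px=lambda a,o:(np.array(a,float)+.5)/6-.5+o
def res(p):
    r=[]
    for n,A,o in(("top",T,(165,160)),("scene",S,(255,145))):
        A=np.array(A,float);r.append(proj(n,world(p,A[:,2:]))-px(A[:,:2],o))
    a=p[3];l=[(x,50-100*np.cos(a)-4*0,95+100*np.sin(a)) for *_,x in L]
    r.append(proj("top",world(p,l))-px([q[:2] for q in L],(165,160)))
    return np.vstack(r).ravel()
if __name__=="__main__":
    f=least_squares(res,[450,0,-.3,1.85],loss="soft_l1");print(f.x,np.abs(f.fun).reshape(-1,2).round(1).tolist())
    p=f.x;np.save("pose.npy",p)
    a=p[3]
    for nm,P in dict(handle=(0,-100,90),hinge=(0,50,95),lidedge=(0,50-100*np.cos(a),95+100*np.sin(a))).items():print(nm,world(p,[P]).round(1))
    for nm,uv,z in(("cruc",(187,262),45),("beak",(225,135),85),("jar",(261,156),75),("weight",(399,174),60),("spare",(112,193),10)):
        w=ray("top",uv,z);c,s=np.cos(p[2]),np.sin(p[2]);d=w[:2]-p[:2]
        print(nm,w.round(),"stand frame",round(c*d[0]+s*d[1]),round(-s*d[0]+c*d[1]))
E
python3 fit.py
```

```text
[ 5.13940219e+02  1.07509656e+02 -3.00169354e-01  4.12729076e+00] [[0.4, 1.0], [0.3, 0.0], [1.8, 0.8], [0.1, 0.4], [0.3, 0.1], [0.7, 0.8], [0.0, 0.4], [0.7, 0.7], [0.0, 0.0], [0.0, 0.2], [1.3, 1.2], [1.1, 1.2], [0.2, 1.5], [0.5, 0.9], [0.3, 0.3], [0.7, 0.2], [1.4, 0.6], [0.5, 0.2], [0.2, 0.1], [0.6, 0.2], [0.0, 0.1], [1.9, 9.9], [0.1, 4.7]]
handle [[484.4  12.   90. ]]
hinge [[528.7 155.3  95. ]]
lidedge [[545.1 208.   11.6]]
cruc [357. 174.  45.] stand frame -169 17
beak [727.  98.  85.] stand frame 206 53
jar [675. -11.  75.] stand frame 189 -65
weight [ 660. -420.   60.] stand frame 295 -460
spare [542. 428.  10.] stand frame -68 314
```

```bash
sed -i 's/least_squares(res,\[450,0,-.3,1.85\],loss="soft_l1")/least_squares(res,[510,107,-.3,1.85],bounds=([300,-200,-2,1.6],[800,300,2,2.1]),loss="soft_l1")/' fit.py; sed -i 's/95+100\*np.sin(a)) for/95+100*np.sin(a)) for/; s/a=p\[3\];l=\[(x,50-100\*np.cos(a)-4\*0,95+100\*np.sin(a))/a=p[3];l=[(x,50-100*np.cos(a)+4*np.sin(a),95+100*np.sin(a)+4*np.cos(a))/' fit.py
python3 fit.py
cat > rel.py <<'E'
# tool-frame state in the stand frame, and the shift/turn (move units) to a stand-frame target
import numpy as np,sys
from scipy.spatial.transform import Rotation as Ro
from bench import manip
p=np.load("pose.npy");s=manip.read_state();R=Ro.from_quat(s["tcp_rot"]).as_matrix();W=Ro.from_euler("z",p[2]).as_matrix()
o=np.array([p[0],p[1],0]);e=s["ee_pos"]
print("t",round(s["clock"],2),"stand",(W.T@(e-o)).round(1),"F stand",(W.T@s["ft_force"]).round(1),"w",round(s["gripper_width"],1),"gf",round(s["gripper_force"],1),"q",s["joint_pos"].round(2))
print("stand axes in tool (cols)\n",(R.T@W).round(3))
a=np.arctan2((W.T@R)[1,1],(W.T@R)[0,1]);tn=(a-np.pi/2+np.pi/2)%np.pi-np.pi/2
print("turn units to tool y || stand y",round(tn/.5,3))
for t in sys.argv[1:]:
    print(t,(R.T@(W@np.array(eval(t),float)+o-e)/400).round(4))
E
python3 rel.py 0,140,330 0,140,180
```

```text
[ 5.13363169e+02  1.07723454e+02 -2.91881160e-01  1.77990870e+00] [[0.5, 0.8], [0.4, 0.0], [1.5, 0.8], [0.3, 0.6], [0.4, 0.5], [0.3, 0.6], [0.2, 0.1], [0.6, 0.8], [0.1, 0.2], [0.1, 0.1], [1.1, 1.2], [1.0, 1.4], [0.0, 1.5], [0.6, 1.1], [0.7, 0.2], [0.4, 0.3], [1.3, 0.3], [0.5, 0.3], [0.2, 0.4], [0.3, 0.0], [0.1, 0.1], [0.1, 0.2], [0.1, 0.1]]
handle [[484.6  12.   90. ]]
hinge [[527.8 155.6  95. ]]
lidedge [[533.7 175.5 192.8]]
cruc [357. 174.  45.] stand frame -169 18
beak [727.  98.  85.] stand frame 207 52
jar [675. -11.  75.] stand frame 189 -67
weight [ 660. -420.   60.] stand frame 292 -463
spare [542. 428.  10.] stand frame -64 315
t 0.1 stand [-132.5 -811.3  230.2] F stand [-0.4 -0.1 -0.6] w 85.2 gf 0.0 q [-1.42  0.12  1.65  0.    1.37 -0.08]
stand axes in tool (cols)
 [[ 0.863  0.505  0.   ]
 [ 0.505 -0.863 -0.002]
 [-0.001  0.002 -1.   ]]
turn units to tool y || stand y 1.059
0,140,330 [ 1.4876 -1.8856 -0.2457]
0,140,180 [ 1.4875 -1.8849  0.1293]
```

Request:
apply_moves:
  rows:
    - [0, [0.06, -0.08, -0.08], 0.2]
    - [0, [0.13, -0.16, -0.16], 0.4]
    - [0, [0.2, -0.25, -0.22], 0.6]
    - [0, [0.27, -0.34, -0.24], 0.8]
    - [0, [0.34, -0.43, -0.24], 1.0]

```text
clock: 0.6
ee_pos: [245.5, -431.5, 329.5]
tcp_rot: [0.991, -0.133, 0.001, 0.001]
ft_force: [1.1, -0.4, 0.7]
gripper_width: 12.3
gripper_force: 0.0
```

```bash
python3 rel.py 0,140,330
```

```text
t 0.6 stand [-101.4 -593.5  329.5] F stand [ 1.2 -0.   0.7] w 12.3 gf 0.0 q [-1.16 -0.27  1.86  0.    1.55  0.68]
stand axes in tool (cols)
 [[ 1.     0.025  0.003]
 [ 0.025 -1.     0.003]
 [ 0.003 -0.003 -1.   ]]
turn units to tool y || stand y 0.05
0,140,330 [ 0.2991 -1.8268 -0.0054]
```

Request:
apply_moves:
  rows:
    - [0, [0.02, -0.12, 0], 0.05]
    - [0, [0.04, -0.24, 0], 0.05]
    - [0, [0.06, -0.36, 0], 0.05]
    - [0, [0.08, -0.48, 0], 0.05]
    - [0, [0.1, -0.6, 0], 0.05]

```text
clock: 1.1
ee_pos: [345.7, -209.1, 327.0]
tcp_rot: [0.99, -0.143, 0.0, -0.0]
ft_force: [1.2, 0.2, 1.1]
gripper_width: 0.2
gripper_force: 0.0
```

Request:
apply_moves:
  rows:
    - [0, [0.02, -0.12, 0], 0]
    - [0, [0.04, -0.24, 0], 0]
    - [0, [0.06, -0.36, 0], 0]
    - [0, [0.08, -0.48, 0], 0]
    - [0, [0.1, -0.6, 0], 0]

```text
clock: 1.6
ee_pos: [452.2, 9.9, 327.1]
tcp_rot: [0.99, -0.143, 0.0, 0.0]
ft_force: [0.3, -0.6, -0.4]
gripper_width: -0.0
gripper_force: 0.0
```

Request:
apply_moves:
  rows:
    - [0, [0.02, -0.12, 0], 0]
    - [0, [0.04, -0.24, 0], 0]
    - [0, [0.06, -0.36, 0], 0]
    - [0, [0.08, -0.48, 0], 0]
    - [0, [0.1, -0.6, 0], 0]

```text
clock: 2.1
ee_pos: [558.6, 228.7, 326.7]
tcp_rot: [0.99, -0.143, -0.0, 0.0]
ft_force: [-0.1, -0.8, 0.2]
gripper_width: 0.1
gripper_force: 0.0
```

```bash
python3 rel.py 0,130,330 0,130,182 0,110,182
```

```text
t 2.1 stand [  8.5 128.8 326.7] F stand [ 0.1 -0.8  0.2] w 0.1 gf 0.0 q [ 0.3  -0.02  1.64 -0.    1.52  2.16]
stand axes in tool (cols)
 [[ 1.     0.005 -0.001]
 [ 0.005 -1.     0.001]
 [-0.001 -0.001 -1.   ]]
turn units to tool y || stand y 0.01
0,130,330 [-0.0212 -0.003  -0.0084]
0,130,182 [-0.021  -0.0033  0.3616]
0,110,182 [-0.0213  0.0467  0.3617]
```

Request:
apply_moves:
  rows:
    - [0, [-0.01, -0.02, 0.12], 0.01]
    - [0, [-0.02, -0.02, 0.24], 0.01]
    - [0, [-0.02, -0.02, 0.33], 0.01]
    - [0, [-0.02, 0, 0.36], 0.01]
    - [0, [-0.02, 0.02, 0.36], 0.01]

```text
clock: 2.6
ee_pos: [546.8, 220.3, 180.8]
tcp_rot: [0.989, -0.145, -0.002, 0.001]
ft_force: [0.1, -0.5, 0.0]
gripper_width: -0.5
gripper_force: 0.0
```

Request:
apply_moves:
  rows:
    - [0, [0, 0.025, 0], 0]
    - [0, [0, 0.05, 0], 0]
    - [0, [0, 0.075, 0], 0]
    - [0, [0, 0.1, 0], 0]
    - [0, [0, 0.12, 0], 0]

```text
clock: 3.1
ee_pos: [536.1, 175.8, 187.9]
tcp_rot: [0.989, -0.146, 0.003, -0.003]
ft_force: [-2.9, 4.6, 11.4]
gripper_width: -0.0
gripper_force: 5.9
```

```bash
python3 rel.py
python3 - <<'E'
from bench import manip
import cv2
a=manip.snapshot("top")["image"][140:265,150:275];b=manip.snapshot("scene")["image"][120:245,245:370]
cv2.imwrite("pics/m1.png",cv2.resize(cv2.hconcat([a,b]),(800,400),interpolation=cv2.INTER_CUBIC)[:,:,::-1])
E
```

```text
t 3.1 stand [  2.2  71.8 187.9] F stand [-4.1  3.6 11.4] w -0.0 gf 5.9 q [ 0.22 -0.04  1.89  0.    1.28  2.08]
stand axes in tool (cols)
 [[ 1.    -0.001  0.005]
 [-0.001 -1.    -0.006]
 [ 0.005  0.006 -1.   ]]
turn units to tool y || stand y -0.002
```

View pics/m1.png

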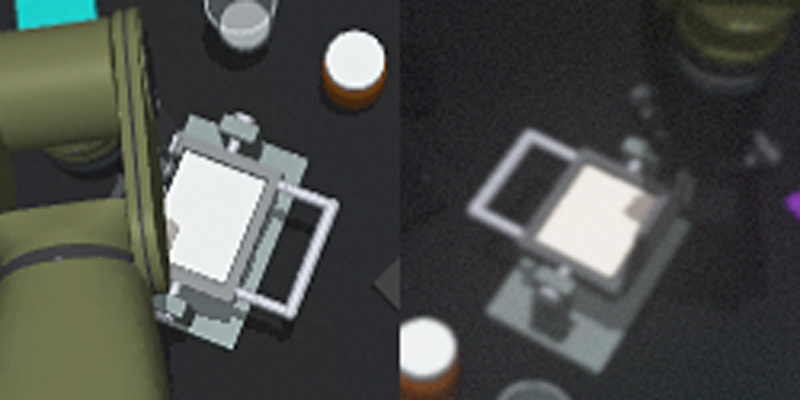

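The fingertips seem to be riding on the lid's edge: +11 N upward, and the TCP is 6 mm high. I'll back off behind it and look again.

Request:
apply_moves:
  rows:
    - [0, [0, -0.02, -0.05], 0]
    - [0, [0, -0.08, -0.1], 0]
    - [0, [0, -0.18, -0.12], 0]
    - [0, [0, -0.3, -0.12], 0]
    - [0, [0, -0.4, -0.12], 0]

```text
clock: 3.7
ee_pos: [581.6, 329.8, 233.4]
tcp_rot: [0.989, -0.146, 0.001, -0.001]
ft_force: [-0.1, -0.3, 0.2]
gripper_width: 0.3
gripper_force: 0.0
```

```bash
python3 rel.py
python3 - <<'E'
from bench import manip
import cv2,pickle
a=manip.snapshot("top")["image"][160:260,165:265];b=manip.snapshot("scene")["image"][145:245,255:355]
cv2.imwrite("pics/m2.png",cv2.resize(cv2.hconcat([a,b]),(800,400),interpolation=cv2.INTER_CUBIC)[:,:,::-1])
E
```

```text
t 3.7 stand [  1.5 232.3 233.4] F stand [ 0.  -0.3  0.2] w 0.3 gf 0.0 q [0.44 0.16 1.61 0.   1.37 2.3 ]
stand axes in tool (cols)
 [[ 1.    -0.001  0.002]
 [-0.001 -1.    -0.002]
 [ 0.002  0.002 -1.   ]]
turn units to tool y || stand y -0.001
```

View pics/m2.png

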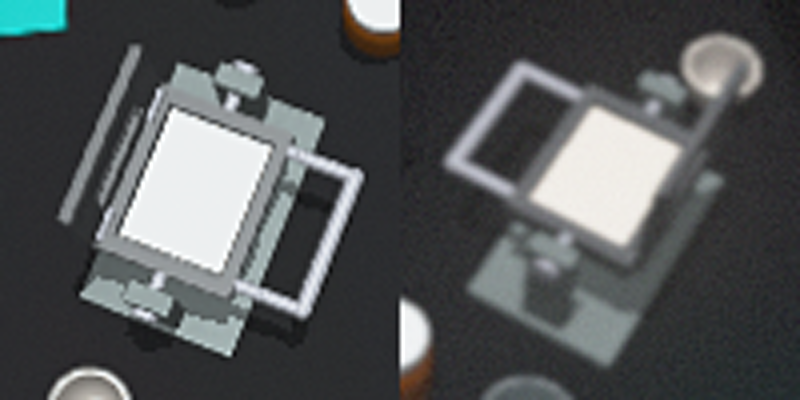

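Holder is still level and the tile is in the pocket. The lid's top edge now runs from (137,47) to (66,220) in the left half, so it has moved inward and stands more upright. I'll refit its angle.

```bash
python3 - <<'E'
import numpy as np
from fit import *
p=np.load("pose.npy")
for P,k in(([(175,58),(65,318)],6),([(137,47),(66,220)],4)):
    o=(np.array(P,float)+.5)/k-.5+(165,160)
    for a in np.arange(1.4,2.05,.05):
        l=[(x,50-100*np.cos(a)+4*np.sin(a),95+100*np.sin(a)+4*np.cos(a)) for x in(62,-62)]
        print(round(a,2),(proj("top",world(p,l))-o).round(1).tolist(),[round(l[0][1]),round(l[0][2])])
E
python3 rel.py 0,130,233 0,130,165
```

```text
1.4 [[13.3, 4.7], [13.2, 5.3]] [37, 194]
1.45 [[11.5, 4.0], [11.4, 4.6]] [42, 195]
1.5 [[9.7, 3.3], [9.6, 3.8]] [47, 195]
1.55 [[8.0, 2.6], [7.8, 3.1]] [52, 195]
1.6 [[6.2, 2.0], [6.1, 2.4]] [57, 195]
1.65 [[4.5, 1.3], [4.3, 1.7]] [62, 194]
1.7 [[2.8, 0.7], [2.6, 1.1]] [67, 194]
1.75 [[1.1, 0.1], [0.9, 0.4]] [72, 193]
1.8 [[-0.6, -0.4], [-0.7, -0.2]] [77, 191]
1.85 [[-2.2, -0.9], [-2.3, -0.8]] [81, 190]
1.9 [[-3.7, -1.4], [-3.9, -1.4]] [86, 188]
1.95 [[-5.2, -1.9], [-5.4, -1.9]] [91, 186]
2.0 [[-6.7, -2.3], [-6.8, -2.4]] [95, 184]
1.4 [[8.2, 2.6], [7.5, 3.3]] [37, 194]
1.45 [[6.4, 1.9], [5.7, 2.5]] [42, 195]
1.5 [[4.6, 1.2], [3.9, 1.8]] [47, 195]
1.55 [[2.8, 0.5], [2.1, 1.1]] [52, 195]
1.6 [[1.1, -0.2], [0.4, 0.4]] [57, 195]
1.65 [[-0.6, -0.8], [-1.4, -0.3]] [62, 194]
1.7 [[-2.4, -1.4], [-3.1, -1.0]] [67, 194]
1.75 [[-4.0, -2.0], [-4.8, -1.6]] [72, 193]
1.8 [[-5.7, -2.5], [-6.4, -2.2]] [77, 191]
1.85 [[-7.3, -3.1], [-8.0, -2.8]] [81, 190]
1.9 [[-8.8, -3.5], [-9.6, -3.4]] [86, 188]
1.95 [[-10.4, -4.0], [-11.1, -3.9]] [91, 186]
2.0 [[-11.8, -4.4], [-12.5, -4.4]] [95, 184]
t 3.8 stand [  0.6 234.1 231.9] F stand [ 0.6 -0.3 -0.4] w 0.3 gf 0.0 q [0.44 0.16 1.6  0.   1.37 2.3 ]
stand axes in tool (cols)
 [[ 1.     0.003  0.001]
 [ 0.003 -1.    -0.002]
 [ 0.001  0.002 -1.   ]]
turn units to tool y || stand y 0.006
0,130,233 [-0.0022  0.2602 -0.0032]
0,130,165 [-0.0024  0.2605  0.1668]
```

Lid is at about 1.62 rad. I'll push on its solid side rail (x=+48) with the fingers lower, which keeps clear of the window.

Request:
apply_moves:
  rows:
    - [0, [0.06, 0.05, 0.06], 0]
    - [0, [0.12, 0.1, 0.14], 0]
    - [0, [0.12, 0.2, 0.17], 0]
    - [0, [0.12, 0.3, 0.17], 0]
    - [0, [0.12, 0.34, 0.17], 0]

```text
clock: 4.3
ee_pos: [586.2, 180.6, 162.8]
tcp_rot: [0.989, -0.147, -0.001, 0.001]
ft_force: [-0.8, 0.6, -0.1]
gripper_width: 0.1
gripper_force: 0.0
```

Request:
apply_moves:
  rows:
    - [0, [0, 0.02, 0], 0]
    - [0, [0, 0.04, 0], 0]
    - [0, [0, 0.06, 0], 0]
    - [0, [0, 0.075, 0], 0]
    - [0, [0, 0.09, 0], 0]

```text
clock: 4.8
ee_pos: [577.7, 150.5, 164.5]
tcp_rot: [0.989, -0.145, 0.001, -0.001]
ft_force: [1.5, 1.5, 2.1]
gripper_width: 0.2
gripper_force: 1.4
```

```bash
python3 rel.py 48,50,165 48,27,158 48,5,140 48,-12,115 48,-20,103
```

```text
t 4.8 stand [ 49.3  59.5 164.5] F stand [1.  1.9 2.1] w 0.2 gf 1.4 q [0.16 0.06 1.84 0.   1.25 2.03]
stand axes in tool (cols)
 [[ 1.     0.001  0.002]
 [ 0.001 -1.    -0.002]
 [ 0.002  0.002 -1.   ]]
turn units to tool y || stand y 0.001
48,50,165 [-0.0033  0.0238 -0.0013]
48,27,158 [-0.0034  0.0813  0.0161]
48,5,140 [-0.0035  0.1364  0.061 ]
48,-12,115 [-0.0037  0.179   0.1234]
48,-20,103 [-0.0037  0.1991  0.1533]
```

Gentle contact of about 2 N. I'll follow the arc down.

Request:
apply_moves:
  rows:
    - [0, [0, 0.024, 0], 0]
    - [0, [0, 0.045, 0.004], 0]
    - [0, [0, 0.064, 0.01], 0]
    - [0, [0, 0.08, 0.016], 0]
    - [0, [0, 0.096, 0.026], 0]

```text
clock: 5.3
ee_pos: [565.5, 112.6, 152.6]
tcp_rot: [0.989, -0.146, -0.0, 0.0]
ft_force: [0.3, 1.5, 2.1]
gripper_width: 0.1
gripper_force: 1.4
```

Request:
apply_moves:
  rows:
    - [0, [0, 0.014, 0.01], 0]
    - [0, [0, 0.028, 0.022], 0]
    - [0, [0, 0.04, 0.035], 0]
    - [0, [0, 0.052, 0.05], 0]
    - [0, [0, 0.062, 0.065], 0]

```text
clock: 5.8
ee_pos: [558.6, 89.1, 126.3]
tcp_rot: [0.989, -0.146, -0.0, -0.0]
ft_force: [0.8, 2.6, 1.5]
gripper_width: -0.3
gripper_force: 1.2
```

```bash
python3 rel.py 48,-12,115 48,-20,103
```

```text
t 5.8 stand [ 48.7  -4.8 126.3] F stand [0.  2.8 1.5] w -0.3 gf 1.2 q [0.06 0.03 1.93 0.   1.18 1.93]
stand axes in tool (cols)
 [[ 1. -0. -0.]
 [-0. -1. -0.]
 [-0.  0. -1.]]
turn units to tool y || stand y -0.001
48,-12,115 [-0.0017  0.018   0.0283]
48,-20,103 [-0.0017  0.038   0.0583]
```

Request:
apply_moves:
  rows:
    - [0, [0, 0.014, 0.014], 0]
    - [0, [0, 0.028, 0.028], 0]
    - [0, [0, 0.04, 0.042], 0]
    - [0, [0, 0.05, 0.054], 0]
    - [0, [0, 0.055, 0.062], 0]

```text
clock: 6.3
ee_pos: [552.5, 68.4, 102.7]
tcp_rot: [0.989, -0.146, -0.0, -0.001]
ft_force: [-6.0, 6.4, 17.0]
gripper_width: 0.0
gripper_force: 8.6
```

```bash
python3 rel.py 48,-25,103
```

```text
t 6.3 stand [ 48.8 -26.4 102.7] F stand [-7.6  4.3 17. ] w 0.0 gf 8.6 q [0.03 0.04 1.97 0.   1.14 1.89]
stand axes in tool (cols)
 [[ 1.    -0.001 -0.001]
 [-0.001 -1.    -0.001]
 [-0.001  0.001 -1.   ]]
turn units to tool y || stand y -0.002
48,-25,103 [-0.0021 -0.0034 -0.0008]
```

Request:
apply_moves:
  rows:
    - [0.45, [0, 0, -0.05], 0]
    - [0.45, [0, 0, -0.14], 0]
    - [0.45, [-0.06, 0.06, -0.2], 0]
    - [0.45, [-0.12, 0.14, -0.2], 0]
    - [0.45, [-0.12, 0.19, -0.2], 0]

```text
clock: 6.8
ee_pos: [482.3, 8.5, 182.1]
tcp_rot: [0.989, -0.145, -0.0, 0.001]
ft_force: [0.1, -1.1, -0.9]
gripper_width: 38.4
gripper_force: 0.0
```

```bash
python3 rel.py 0,-100,180 0,-100,72
python3 - <<'E'
from bench import manip
import cv2,pickle
a=manip.snapshot("top")["image"][160:260,165:265];b=manip.snapshot("scene")["image"][145:245,255:355]
cv2.imwrite("pics/m3.png",cv2.resize(cv2.hconcat([a,b]),(800,400),interpolation=cv2.INTER_CUBIC)[:,:,::-1])
E
```

```text
t 6.8 stand [  -1.2 -104.   182.1] F stand [ 0.4 -1.  -0.9] w 38.4 gf 0.0 q [-0.09 -0.22  2.07 -0.    1.3   1.77]
stand axes in tool (cols)
 [[ 1.     0.    -0.   ]
 [ 0.    -1.     0.001]
 [-0.    -0.001 -1.   ]]
turn units to tool y || stand y 0.001
0,-100,180 [ 0.003  -0.01    0.0053]
0,-100,72 [ 0.003  -0.0104  0.2753]
```

View pics/m3.png

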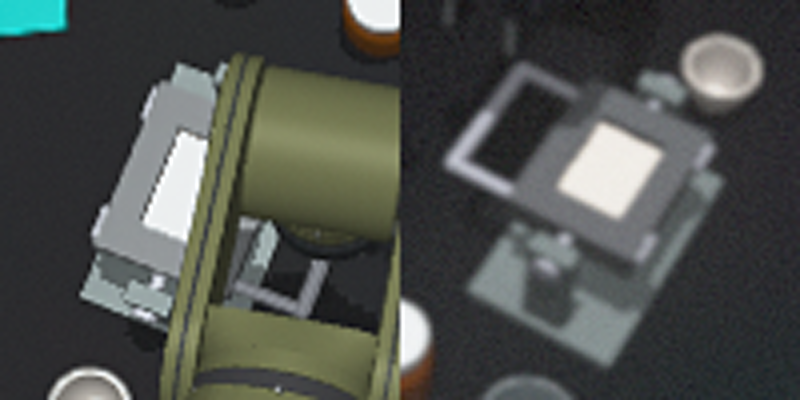

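The lid is shut flat over the tile, and the tile shows through the window at (610,170) in the right half. The handle is still level on the left. Next I grasp the bar.

Request:
apply_moves:
  rows:
    - [0.45, [0.002, -0.01, 0.08], 0]
    - [0.45, [0.002, -0.01, 0.17], 0]
    - [0.45, [0.002, -0.01, 0.23], 0]
    - [0.45, [0.002, -0.01, 0.265], 0]
    - [0.45, [0.002, -0.01, 0.27], 0]

```text
clock: 7.4
ee_pos: [485.1, 13.3, 71.8]
tcp_rot: [0.989, -0.145, -0.002, 0.0]
ft_force: [0.5, 0.3, 0.0]
gripper_width: 38.4
gripper_force: 0.0
```

```bash
python3 rel.py
```

```text
t 7.4 stand [  0.1 -98.5  71.8] F stand [0.4 0.4 0. ] w 38.4 gf 0.0 q [-0.08 -0.08  2.14 -0.    1.08  1.78]
stand axes in tool (cols)
 [[ 1.     0.    -0.004]
 [ 0.    -1.     0.001]
 [-0.004 -0.001 -1.   ]]
turn units to tool y || stand y 0.0
```

Request:
apply_moves:
  rows:
    - [0, [0, 0, 0], 0]
    - [0, [0, 0, 0], 0]
    - [0, [0, 0, 0], 0]
    - [0, [0, 0, 0], 0]
    - [0, [0, 0, 0], 0]
  grip_force: 25

```text
clock: 7.9
ee_pos: [487.3, 11.7, 75.6]
tcp_rot: [0.989, -0.145, 0.001, 0.001]
ft_force: [-0.6, -5.4, -1.1]
gripper_width: 10.8
gripper_force: 25.7
```

```bash
python3 rel.py
```

```text
t 7.9 stand [  2.7 -99.5  75.6] F stand [ 1.  -5.4 -1.1] w 10.8 gf 25.7 q [-0.08 -0.09  2.14 -0.    1.08  1.78]
stand axes in tool (cols)
 [[ 1.     0.     0.003]
 [ 0.    -1.     0.002]
 [ 0.003 -0.002 -1.   ]]
turn units to tool y || stand y 0.0
```

Request:
apply_moves:
  rows:
    - [0, [0, -0.004, -0.043], 0]
    - [0, [0, -0.015, -0.086], 0]
    - [0, [0, -0.034, -0.125], 0]
    - [0, [0, -0.059, -0.161], 0]
    - [0, [0, -0.089, -0.192], 0]

```text
clock: 8.4
ee_pos: [496.7, 43.0, 154.0]
tcp_rot: [0.989, -0.145, 0.0, 0.005]
ft_force: [-6.5, -14.2, 6.0]
gripper_width: 11.2
gripper_force: 24.6
```

```bash
python3 rel.py
```

```text
t 8.4 stand [  2.7 -66.8 154. ] F stand [ -2.1 -15.5   6. ] w 11.2 gf 24.6 q [-0.02 -0.15  2.06 -0.01  1.24  1.85]
stand axes in tool (cols)
 [[ 1.    -0.     0.002]
 [-0.    -1.     0.01 ]
 [ 0.002 -0.01  -1.   ]]
turn units to tool y || stand y -0.0
```

Request:
apply_moves:
  rows:
    - [0, [0, -0.034, -0.03], 0]
    - [0, [0, -0.074, -0.049], 0]
    - [0, [0, -0.117, -0.06], 0]
    - [0, [0, -0.16, -0.064], 0]
    - [0, [0, -0.202, -0.06], 0]

```text
clock: 8.9
ee_pos: [521.2, 123.7, 178.9]
tcp_rot: [0.989, -0.146, 0.002, 0.001]
ft_force: [-1.9, -6.1, 7.5]
gripper_width: 11.2
gripper_force: 26.3
```

```bash
python3 rel.py
```

```text
t 8.9 stand [  3.   17.6 178.9] F stand [-0.  -6.4  7.5] w 11.2 gf 26.3 q [ 0.13 -0.09  1.96 -0.    1.27  2.  ]
stand axes in tool (cols)
 [[ 1.    -0.     0.004]
 [-0.    -1.     0.002]
 [ 0.004 -0.002 -1.   ]]
turn units to tool y || stand y -0.0
```

Request:
apply_moves:
  rows:
    - [0, [0, -0.042, 0.012], 0]
    - [0, [0, -0.082, 0.032], 0]
    - [0, [0, -0.117, 0.058], 0]
    - [0, [0, -0.148, 0.09], 0]
    - [0, [0, -0.173, 0.126], 0]

```text
clock: 9.4
ee_pos: [541.5, 190.9, 126.5]
tcp_rot: [0.989, -0.145, 0.002, 0.0]
ft_force: [-1.7, -4.7, 5.3]
gripper_width: 10.5
gripper_force: 27.5
```

```bash
python3 rel.py
```

```text
t 9.4 stand [  3.   87.8 126.5] F stand [-0.3 -5.   5.3] w 10.5 gf 27.5 q [ 0.25  0.04  1.92 -0.    1.18  2.11]
stand axes in tool (cols)
 [[ 1.     0.     0.004]
 [ 0.    -1.    -0.   ]
 [ 0.004  0.    -1.   ]]
turn units to tool y || stand y 0.0
```

Request:
apply_moves:
  rows:
    - [0, [0, -0.018, 0.04], 0]
    - [0, [0, -0.03, 0.082], 0]
    - [0, [0, -0.033, 0.115], 0]
    - [0, [0, -0.033, 0.128], 0]
    - [0, [0, -0.033, 0.134], 0]

```text
clock: 9.9
ee_pos: [545.1, 203.3, 76.6]
tcp_rot: [0.989, -0.146, 0.0, 0.001]
ft_force: [-18.3, -9.8, 39.2]
gripper_width: 10.2
gripper_force: 31.2
```

```bash
python3 rel.py
```

```text
t 9.9 stand [  2.9 100.6  76.6] F stand [-14.7 -14.6  39.2] w 10.2 gf 31.2 q [ 0.27  0.12  1.93 -0.    1.09  2.13]
stand axes in tool (cols)
 [[ 1.    -0.     0.   ]
 [-0.    -1.     0.001]
 [ 0.    -0.001 -1.   ]]
turn units to tool y || stand y -0.001
```

Force rose sharply at the stop with the bar back at its starting height. I'll ease off, open and lift clear.

Request:
apply_moves:
  rows:
    - [0, [0, 0, -0.008], 0]
    - [0.45, [0, 0, -0.008], 0]
    - [0.45, [0, 0, -0.008], 0]
    - [0.45, [0, 0, -0.008], 0]
    - [0.45, [0, 0, -0.008], 0]

```text
clock: 10.4
ee_pos: [543.5, 203.5, 73.5]
tcp_rot: [0.989, -0.146, -0.0, -0.0]
ft_force: [0.1, -0.1, 0.7]
gripper_width: 38.5
gripper_force: 0.0
```

Request:
apply_moves:
  rows:
    - [0.45, [0, 0, -0.05], 0]
    - [0.45, [0, 0, -0.15], 0]
    - [0.45, [0, 0, -0.27], 0]
    - [0.45, [0, -0.12, -0.35], 0]
    - [0.45, [0, -0.24, -0.4], 0]

```text
clock: 10.9
ee_pos: [570.3, 287.5, 233.8]
tcp_rot: [0.989, -0.147, 0.002, -0.001]
ft_force: [1.5, -0.2, -0.1]
gripper_width: 38.5
gripper_force: 0.0
```

Request:
apply_moves:
  rows:
    - [0.45, [0, -0.1, 0], 0]
    - [0.45, [0, -0.2, 0], 0]
    - [0.45, [0, -0.2, 0], 0]

```text
clock: 11.2
ee_pos: [592.1, 367.6, 229.0]
tcp_rot: [0.99, -0.144, -0.0, -0.001]
ft_force: [-0.9, -0.7, -0.1]
gripper_width: 38.5
gripper_force: 0.0
```

```bash
python3 rel.py
python3 - <<'E'
from bench import manip
import cv2,pickle
a=manip.snapshot("top")["image"][130:280,95:275];b=manip.snapshot("scene")["image"][130:280,235:415]
cv2.imwrite("pics/m4.png",cv2.resize(cv2.hconcat([a,b]),(800,333),interpolation=cv2.INTER_CUBIC)[:,:,::-1])
E
```

```text
t 11.2 stand [  0.6 271.6 229. ] F stand [-0.7 -0.9 -0.1] w 38.5 gf 0.0 q [0.48 0.23 1.54 0.   1.38 2.34]
stand axes in tool (cols)
 [[ 1.     0.003 -0.001]
 [ 0.003 -1.    -0.001]
 [-0.001  0.001 -1.   ]]
turn units to tool y || stand y 0.007
```

View pics/m4.png

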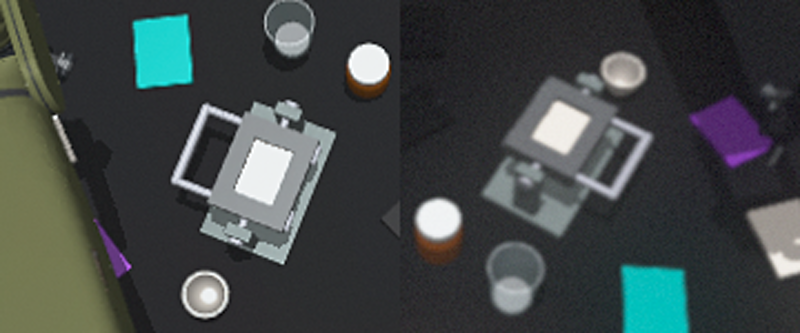

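Run:
```python
from bench import manip
import cv2,numpy as np
from fit import *
p=np.load("pose.npy")
for n in("top","scene"): print(n,proj(n,world(p,[(50,100,90),(-50,100,90),(62,50,103),(-62,50,103),(62,-50,103),(62,50,77)])).round(1).tolist())
d=manip.snapshot("wrist");print(d["mount"].round(2),d["fovy"])
a=manip.snapshot("top")["image"][150:250,125:225];b=manip.snapshot("scene")["image"][155:255,270:370]
r=lambda i:cv2.resize(i,(400,400),interpolation=cv2.INTER_CUBIC)
w=cv2.resize(d["image"],(267,200));c=np.zeros((200,533,3),np.uint8)
cv2.imwrite("pics/m5.png",cv2.vconcat([cv2.hconcat([r(a),r(b)]),cv2.hconcat([w,c])])[:,:,::-1])
```

```text
top [[188.2, 178.1], [174.4, 210.7], [205.6, 179.6], [188.5, 220.6], [238.9, 192.5], [206.5, 181.6]]
scene [[330.5, 217.6], [346.0, 191.8], [312.8, 210.1], [332.8, 178.7], [281.2, 193.9], [311.7, 214.8]]
[[  -0.     -0.96   -0.28   71.94]
 [   1.     -0.     -0.      1.03]
 [   0.     -0.28    0.96 -142.14]
 [   0.      0.      0.      1.  ]] 67.51358627692082
```

View pics/m5.png

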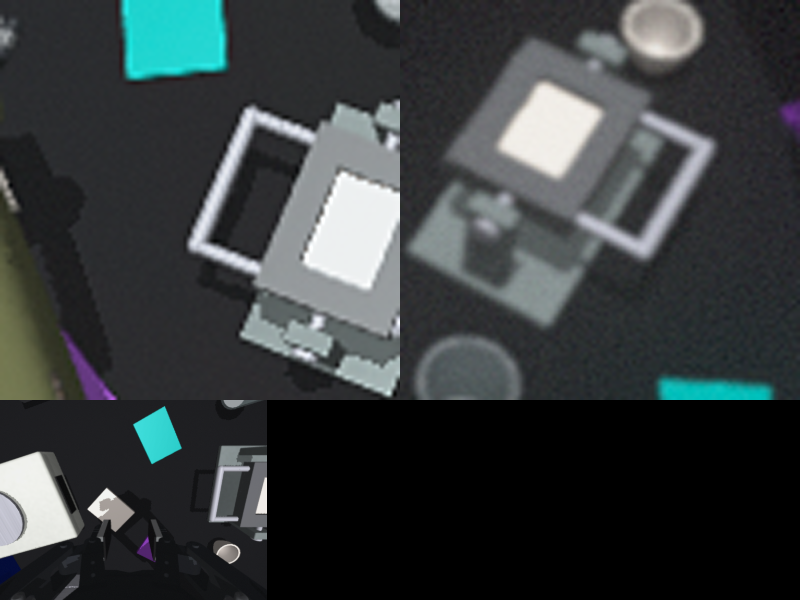

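Run:
```python
from bench import manip
import cv2,numpy as np
from scipy.spatial.transform import Rotation as Ro
from fit import world
p=np.load("pose.npy");s=manip.read_state();d=manip.snapshot("wrist")
T=np.eye(4);T[:3,:3]=Ro.from_quat(s["tcp_rot"]).as_matrix();T[:3,3]=s["ee_pos"]
M=np.linalg.inv(T@d["mount"]);f=192/np.tan(np.radians(d["fovy"]/2));K=np.array([[f,0,d["cx"]],[0,f,d["cy"]],[0,0,1]])
P=world(p,[(x,y,z) for y,z in((50,103),(50,85),(50,77),(60,12),(50,67)) for x in(62,-62)])
u=cv2.projectPoints(P.reshape(-1,1,3),cv2.Rodrigues(M[:3,:3])[0],M[:3,3],K,d["D"])[0][:,0];print(u.round(1).tolist())
o=np.array([392,75]);im=cv2.resize(d["image"][75:285,392:512],(343,600),interpolation=cv2.INTER_CUBIC)
im2=im.copy();k=600/210
for q,c in zip(u,[(255,0,0)]*2+[(0,255,0)]*2+[(255,255,0)]*2+[(255,0,255)]*2+[(0,255,255)]*2): cv2.circle(im2,tuple(int(v) for v in (q-o)*k),3,c,-1)
cv2.imwrite("pics/m6.png",cv2.hconcat([im,im2])[:,:,::-1])
```

```text
[[486.3, 118.6], [458.1, 242.8], [471.4, 117.8], [446.5, 235.2], [465.4, 117.5], [441.7, 232.1], [418.1, 115.5], [402.7, 211.6], [458.3, 117.1], [436.1, 228.5]]
```

View pics/m6.png

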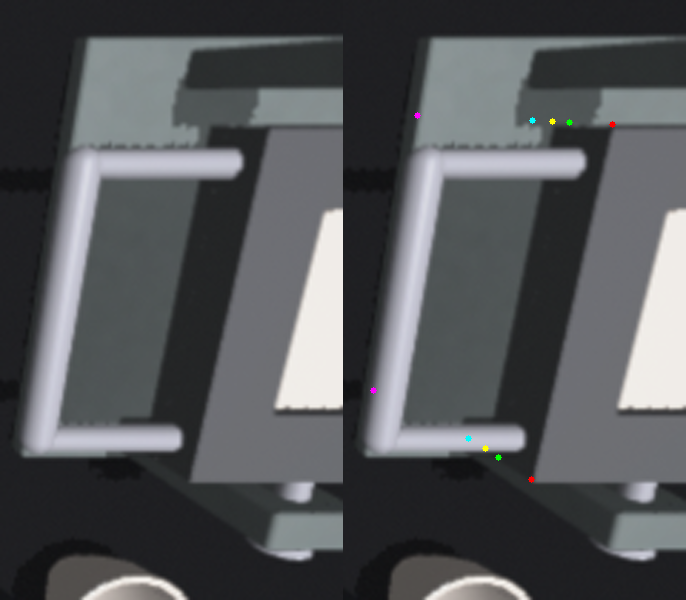

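The holder's visible side face has its lower edge at (150,410) and about (206,128) in the left half. The lines predicted for a 26 mm shut holder are at 151 and 209, so it is shut. The handle is level on the +y side, and the tile shows through the window.

```bash
python3 -c "
from bench import manip
print(manip.sign_off())"
```

```text
the job is handed in; nothing more can be done
None
```

The job is handed in. The lid was closed over the tile, then the shut holder was turned half a turn to its stop. The last pictures show it level and upside down, still shut, with the tile inside and no bystander touched, at about 11 s on the robot's clock.

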